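# Start a pour-over: heater rocker, square key, zero the scale

## Task

Get the pour-over station going: switch the water heater on by pressing down the far end of its rocker until it has tipped fully over, then press the heater's square key all the way in, then zero the scale by pressing its long bar key all the way down and letting it come back up. Keep to that order and press no other key. Only push with the fingertips: pick nothing up, and leave the kettle, the cup on the scale and everything else standing where it is.

Things in the scene. Friction and masses are not known exactly. Their poses are not given: they have to be found in the camera images.
- heater: Low steel water heater, fixed, left or right of the scale: 200 mm deep (its x, away from the robot, yaw within 0.25 rad) by 350 mm wide (y, to the left), deck 55 mm high. Origin: centre of its underside. Kettle at about x 15, y -100 mm; rocker pivot at x -55, y 85; behind it a row of three keys at x 35, y 30, 85, 140, whose order differs every time.
- rocker_far (a point): Where to press: top face of the rocker, 24 mm from its pivot towards the far end (away from the robot). 75 mm above the table when off, 67 when on. The rocker is a grey plate 60 mm long (heater x), 34 wide, 10 thick, pivot 66 mm above the table, between two black cheeks 12 mm high at the middle of its sides. Only the deck lies beyond its far end.
- rocker (a joint): Rocker angle in rad: 0 = off, far end raised; 0.36 = on, against its stop, far end down. Starts between 0 and 0.05. No spring: a friction hinge (0.05 N m, some 2 to 4 N at the far end) keeps it where it is left.
- key_square_top (a point): The 30 x 30 mm square white key cap of the heater, standing on its own 48 x 44 x 6 mm black module. This point is the middle of the cap's top face, 73 mm above the table when up; its axes are the heater's axes. This is the key to press.
- key_square (a joint): Travel of the square key in m: 0 = up, 0.008 = fully in, against its stop. Starts within 0.001 of up. It has no spring: 3 N moves it down and it stays where it is left.
- key_round_top (a point): The round (30 mm diameter) white key cap of the heater, standing on its own 48 x 44 x 6 mm black module. This point is the middle of the cap's top face, 73 mm above the table when up; its axes are the heater's axes. Not to be pressed.
- key_round (a joint): Travel of the round key in m, as for the square key: it stays where it is left. Leave it up.
- key_oblong_top (a point): The oblong (40 mm along the heater's x, 16 mm wide) white key cap of the heater, standing on its own 48 x 44 x 6 mm black module. This point is the middle of the cap's top face, 73 mm above the table when up; its axes are the heater's axes. Not to be pressed.
- key_oblong (a joint): Travel of the oblong key in m, as for the square key: it stays where it is left. Leave it up.
- scale: Flat black scale, 200 mm deep (its x, away from the robot, yaw within 0.3 rad) by 150 mm wide (its y), fixed. Origin: centre of its underside on the table. The steel pan fills its far part, top 30 mm above the table, with the steel cup on it; along the near edge is a strip 24 mm above the table with two white keys.
- tare_top (a point): Middle of the top face of the scale's long bar key (the zero key): white, 20 mm (scale x) by 56 mm (scale y), at scale x -78, y 35 mm, top 36 mm above the table when up. Axes are the scale's axes.
- tare (a joint): Travel of the bar key in m: 0 = up, 0.006 = fully down, against its stop. A spring (1.2 N at the start, 4 N when fully down) returns it.
- timer_top (a point): Middle of the top face of the scale's small round key, 18 mm in diameter, at scale x -78, y -50 mm, top 36 mm above the table. Not to be pressed.
- timer (a joint): Travel of the small round key in m, sprung as the bar key. Leave it up.
- kettle: Loose steel gooseneck kettle on the heater, 124 mm wide at its foot, 147 mm high with its knob, handle away from the robot, spout towards the robot; about 0.7 kg. Origin: centre of its underside.
- cup: Loose steel dosing cup on the scale's pan, 72 mm wide, 78 mm high. Origin: centre of its underside.
- shot: Loose white shot cup on the heater's deck, about 85 mm to the right of the rocker, 48 mm wide, 42 mm high. Origin: centre of its underside.
- tamper: Loose dark steel tamper on the table in front of the heater, 58 mm wide, 88 mm high. Origin: centre of its underside.
- pitcher: Loose steel milk pitcher with a handle, on the table at the robot's far right, 84 mm wide, 100 mm high. Origin: centre of its underside.
- spoon: Loose steel spoon lying on the table in front of the scale. Origin: under its middle.

How it is judged (in metres and radians):
On the way, in this order (a step that is already met when the one before it is completed fails the run):
1. the heater's rocker is switched on (value of joint rocker above 0.28 rad), for 0.1 s.
2. the square key is fully in (value of joint key_square above 0.0065 m), for 0.1 s.
3. the scale's bar key is fully down (value of joint tare above 0.0045 m), for 0.05 s.
4. the bar key is up again (value of joint tare below 0.001 m), for 0.1 s.
At the end, for the whole second after the job is handed in: Rocker on (over 0.28 of 0.36 rad); square key in (over 6.5 of 8 mm); bar key pressed last (over 4.5 of 6 mm) and up again (within 1 mm); round and oblong keys less than 3 mm in; the small round key up; every loose thing at rest within 20 mm of its start (value of joint rocker above 0.28 rad and value of joint key_square above 0.0065 m and value of joint each of tare, timer below 0.001 m and value of joint each of key_round, key_oblong below 0.003 m and distance of each of kettle, cup, shot, tamper, pitcher, spoon from where it was at the start of the episode below 0.02 m and linear speed of each of kettle, cup, shot, tamper, pitcher, spoon below 0.02 m/s); the robot touches nothing.
It fails at once if another key is pressed: the heater's round or oblong key by 3 mm, or the scale's small round key by 2 mm (value of joint any of key_round, key_oblong above 0.003 m or value of joint timer above 0.002 m).
It fails at once if the square key is pressed before the heater is switched on (value of joint key_square above 0.004 m and value of joint rocker below 0.25 rad).
It fails at once if the bar key is pressed before the heater is on and the square key is in (value of joint tare above 0.002 m and (value of joint rocker below 0.25 rad or value of joint key_square below 0.0062 m)).
It fails at once if a loose thing is lifted, carried or shoved more than 20 mm (distance of any of kettle, cup, shot, tamper, pitcher, spoon from where it was at the start of the episode above 0.02 m).
It fails at once if a loose thing is tipped over (angle between any of kettle, cup, shot, tamper, pitcher's own z axis and vertical above 0.3 rad).
It also fails if it takes over 48 s, if anything falls off the work surface, if the arm or the gripper's body presses on something with over 40 N, if the wrist force passes 120 N, or if a joint passes its speed limit or range.

## Robot

A 7-joint arm with a two-finger parallel gripper is mounted at the origin on the work surface. World frame = base frame: x ahead of the robot, y to its left, z up, the work surface at z = 0. Lengths are in mm, angles in degrees, forces in N, time in s.
With the tool pointing down it reaches from about 425 to 950 mm from the base axis. Payload 4.7 kg.
Tool frame: the origin (TCP) lies on the centre line of the jaws, within the pads' length; the fingertips stand ahead of it and the grasp point (between the pads) lies 3 mm ahead of it (finger_overhang is the z of the fingertips in the tool frame, in mm); z points along the fingers, y is the line along which they close (so a half turn about z gives the same grasp; the last joint's range is limited). The gripper opens to 85 mm and grips with 20 to 120 N. Pads are 22 mm wide; open, the fingers measure 114 mm over their backs; the gripper's body (76 mm by 85 mm) begins 54 mm behind the grasp point. The pads swing forward as they close: fully open they stand 13 mm farther back than shut.
Start: joints at [73.803, 26.849, -2.785, 87.806, 1.381, 65.374, -4.715], TCP at [169.527, -653.381, 253.335] pointing down, gripper open.
Joint ranges: [-148.3, 148.3], [-19.14, 114.17], [-79.39, 73.82], [5.75, 140.21], [-59.74, 239.74], [12.07, 113.84], [-152.46, 152.46]. Speed limits (degrees/s): [147.25, 147.25, 180, 180, 180, 180, 180].

## Interface

Orientations are given as [roll, pitch, yaw] about the fixed x, y, z axes, in that order (R = Rz(yaw) Ry(pitch) Rx(roll)).
In Python, from plant import get_state, capture, job_done, finger_overhang gives the robot as it stands.
- The arm moves only by the shell command python3 -m jog 'ROWS' [OPENING] [FORCE]. ROWS is JSON, one flat list of numbers, 4 for each row, row after row: the shift along the tool's x, y, z in m, then the turn about the tool's z in rad. A call has 1 to 5 rows; each row is the pose to reach, as a shift and turn from the pose commanded when the call began, along the tool's axes at that moment; what a row does not reach only later rows make up. A row lasts 1/8 s, in which the tool goes at most 62.5 mm and 10.7 degrees, less where a joint would pass 70% of its speed; a pose out of reach is approached as far as the arm can. A call with a gripper value outside its range is refused whole. OPENING is the closure, from -1 (fully open) to 1 (shut), set as the call begins (- or left out, the last holds). The fingers move at their own pace and stop on an object; FORCE is the grip in N (left out, the last holds). Time passes only in rows, so rows that repeat a pose let the fingers close. It gives the time, the measured TCP pose, the force, the opening and the grip force at its end, in the units of the state.
- get_state(): the state, without advancing time (a new reading comes with each control period).
- capture(name): name is "side" or "top"; returns a dict with "pixels" (420x560x3 uint8, red, green, blue), "fx", "fy", "cx", "cy" (pixels), "R" (3x3) and "t" (3): a world point X has camera coordinates R X + t. Camera axes: x right, y down, z forward; pixel columns grow to the right and rows downward; lengths in mm; the calibration is good to about 2 mm. A picture is of the moment at which its call begins. There is no depth.
- job_done(): hands the job in; it is judged then, once.
The state is a dict: "time": time; "q": joint angles; "dq": joint speeds; "joint_efforts": joint torques, N m; "tool_pos": TCP position; "ee_rot": TCP orientation; "ft_force": force on the tool from outside, world axes, zero at the start; "torque": the same for the moment, N m; "gripper_width": finger opening in mm; "grasp_force": force on a finger pad.
Only numpy, scipy, OpenCV 4.12 (cv2) and the standard library are available. Lean on these libraries where they do the work, as an engineer would, in place of code of your own. Each camera call takes 0.05 s, during which the arm holds its last target. There are 200 camera calls.

## Working session

There is one attempt and no reset: what is moved stays moved. The work goes in short steps, Python scripts to look and compute and a shell command to move; the robot and the scene stay as the last step left them, time stands still between calls to the robot, and variables do not carry over. Pictures are saved under pics/ and viewed, at most 10 in all, crops included, and the job is handed in when it is done.

```bash
mkdir -p pics; python3 - <<'E'
from plant import *
import cv2
for n in("side","top"):
    c=capture(n);cv2.imwrite(f"pics/{n}0.png",cv2.cvtColor(c["pixels"],cv2.COLOR_RGB2BGR))
    print(n,c["fx"],c["cx"],c["cy"],c["R"],c["t"])
s=get_state();print(s["time"],s["tool_pos"],s["ee_rot"],s["gripper_width"],finger_overhang)
E
```

```text
side 455.68393732008764 280.086539545513 209.69078368566338 [[-0.8818215  -0.47153344  0.00685915]
 [-0.37006755  0.68290684 -0.62983193]
 [ 0.29230266 -0.55793769 -0.77670116]] [ 388.9261262   300.4047582  1147.37872965]
top 418.30124448038987 275.67002135779444 208.94093880349587 [[-0.02321507 -0.99966822  0.01115818]
 [-0.99497708  0.02201615 -0.0976519 ]
 [ 0.09737384 -0.01336913 -0.99515808]] [ -79.13345641  502.3968272  1206.40476967]
0.1 [ 169.4170888  -652.88322057  252.3709861 ] [-1.79898925e+02  2.05821374e-03  1.45445242e+01] 85.65208683863142 22.0
```

View pics/top0.png

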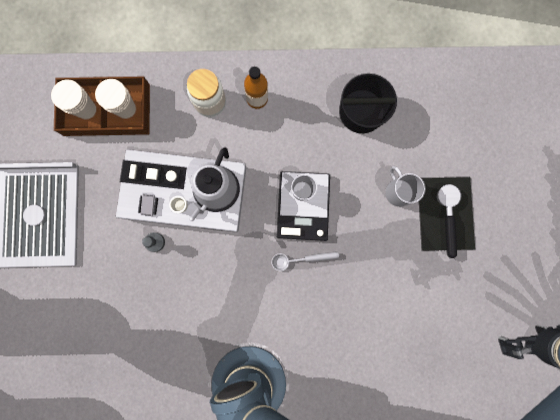

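View pics/side0.png

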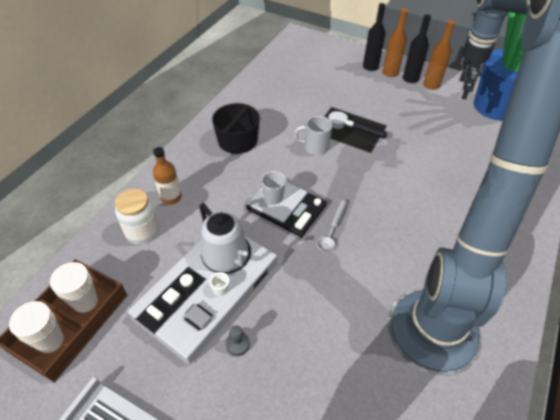

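The top view shows the heater at about (180,190). Its keys are oblong (132,171), square (151,174) and round (171,176), with the rocker at (149,204). The scale's bar key is at (290,231) and its timer at (320,233). Next I measure these with blobs in both views.

```bash
cat > h.py <<'E'
import numpy as np,cv2
from plant import *
def ray(c,u,v,z):
    d=c["R"].T@np.array([(u-c["cx"])/c["fx"],(v-c["cy"])/c["fy"],1]);o=-c["R"].T@c["t"]
    return o+d*(z-o[2])/d[2]
def blobs(c,box,f,amin=8,amax=400):
    u0,v0,u1,v1=box;p=c["pixels"][v0:v1,u0:u1].astype(int)
    n,l,s,ce=cv2.connectedComponentsWithStats(f(p).astype(np.uint8))
    return [(ce[i]+[u0,v0],s[i,4],s[i,2:4]) for i in range(1,n) if amin<=s[i,4]<=amax]
E
python3 - <<'E'
from h import *
np.set_printoptions(precision=1,suppress=True)
w=lambda p:p.min(2)>185
for n,boxes in(("top",((120,158,186,190,73),(274,224,330,242,36))),("side",((140,268,200,325,73),(285,190,330,235,36)))):
    c=capture(n)
    for *b,z in boxes:
        for ce,a,s in blobs(c,b,w): print(n,ce,a,s,ray(c,*ce,z))
    P=c["pixels"]
    b=(110,140,340,250) if n=="top" else (130,170,340,360)
    cr=cv2.cvtColor(P[b[1]:b[3],b[0]:b[2]],cv2.COLOR_RGB2BGR)
    k=3.4 if n=="top" else 3.1
    cv2.imwrite(f"pics/{n}1.png",cv2.resize(cr,None,fx=k,fy=k,interpolation=cv2.INTER_CUBIC))
c=capture("top")
for uv in((124,150),(117,219),(239,230),(246,160)):print("corner",ray(c,*uv,55))
for uv in((139,195),(157,195),(157,215),(140,215)):print("rocker",ray(c,*uv,70))
for uv in((281,172),(330,173),(328,241),(277,239)):print("scale",ray(c,*uv,25))
E
```

```text
top [162.1 160.5] 315 [61  9] [641.7 230.9  73. ]
top [131.9 171. ] 75 [ 7 15] [613.3 316.2  73. ]
top [151.1 173.3] 107 [11 11] [605.4 261.9  73. ]
top [170.4 175.5] 84 [10 10] [598.  207.1  73. ]
top [184.8 185.3] 13 [ 2 10] [568.8 166.5  73. ]
top [141.8 187. ] 249 [63  7] [566.6 287.8  73. ]
top [290.  230.9] 134 [19  8] [ 434.4 -130.3   36. ]
top [319.5 232.5] 32 [6 6] [ 427.8 -216.1   36. ]
side [197.  269.4] 21 [7 5] [591.  171.8  73. ]
side [185.6 279.7] 103 [12 11] [599.2 210.3  73. ]
side [170.2 295.4] 144 [16 14] [606.5 264.7  73. ]
side [183.7 309.9] 388 [36 37] [554.4 280.8  73. ]
side [153.9 311.8] 114 [15 13] [614.2 318.8  73. ]
side [293.9 198.8] 220 [21 20] [ 494.3 -186.8   36. ]
side [317.1 201.1] 28 [6 6] [ 429.  -211.8   36. ]
side [302.2 220.2] 119 [15 16] [ 436.2 -125.9   36. ]
corner [679.  345.7  55. ]
corner [478.7 363.2  55. ]
corner [439.5  16.   55. ]
corner [642.2  -7.3  55. ]
rocker [544.3 296.5  70. ]
rocker [543.2 245.7  70. ]
rocker [486.3 245.4  70. ]
rocker [487.4 293.2  70. ]
scale [ 610.3 -108.9   25. ]
scale [ 604.3 -254.5   25. ]
scale [ 402.9 -241.4   25. ]
scale [412.1 -92.3  25. ]
```

View pics/top1.png

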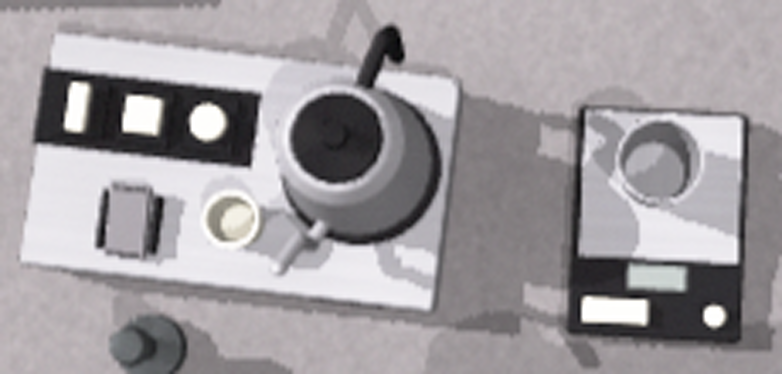

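Measured so far: the square key is at about (606,263), the heater's yaw is about -0.138 rad, and the rocker's far press point is about (541,272). The bar key is at about (435,-128) with a scale yaw of about -0.08. Sizes check out: key pitch 55 mm, bar-to-timer 86 mm. I'll shut the gripper, align with the heater and head over high up.

```bash
python3 -m jog '[0.047,-0.035,-0.008,0.08, 0.094,-0.07,-0.016,0.16, 0.141,-0.105,-0.024,0.24, 0.188,-0.14,-0.032,0.32, 0.235,-0.173,-0.04,0.39]' 1 40; python3 -c "
from plant import *
s=get_state();print(s['q'],s['ee_rot'])"
```

```text
time: 0.88
tool_pos: [354.5, -425.2, 293.7]
ee_rot: [180.0, -0.0, -7.9]
ft_force: [1.0, -0.7, 1.0]
gripper_width: 0.1
grasp_force: 0.0
[ 50.14744333  13.7208429   -5.24139435 101.44172838   1.37009047
  64.87330304 -53.46390825] [ 1.79985455e+02 -2.11405995e-02 -7.93742555e+00]
```

```bash
python3 -m jog '[0.022,-0.054,0,0, 0.044,-0.109,0,0, 0.066,-0.163,0,0, 0.088,-0.218,0,0, 0.109,-0.272,0,0]' && python3 -m jog '[-0.002,-0.056,0,0, -0.005,-0.112,0,0, -0.007,-0.168,0,0, -0.01,-0.224,0,0, -0.012,-0.28,0,0]' && python3 -m jog '[-0.002,-0.055,0,0, -0.004,-0.11,0,0, -0.006,-0.164,0,0, -0.006,-0.164,0,0]'; python3 -c "
from plant import *
s=get_state();print(s['q'],s['tool_pos'],s['ft_force'])"
```

```text
time: 1.5
tool_pos: [499.2, -170.5, 293.6]
ee_rot: [180.0, -0.0, -7.8]
ft_force: [0.4, 0.3, -0.3]
gripper_width: -0.4
grasp_force: 0.0
time: 2.12
tool_pos: [524.5, 108.4, 293.5]
ee_rot: [180.0, -0.0, -7.8]
ft_force: [0.4, -0.2, 0.3]
gripper_width: -0.1
grasp_force: 0.0
time: 2.62
tool_pos: [539.3, 275.6, 293.1]
ee_rot: [-179.8, 0.1, -7.3]
ft_force: [-0.1, -0.9, 0.7]
gripper_width: 0.4
grasp_force: 0.0
[  -8.82523577   21.21803845  -29.40931843   93.64080987   10.85181812
   67.9824113  -137.97889384] [539.28067829 275.56853494 293.07449146] [-0.08414103 -0.94038122  0.7209783 ]
```

```bash
python3 -m jog '[0.004,0.003,0.05,0, 0.004,0.003,0.1,0, 0.004,0.003,0.15,0, 0.004,0.003,0.168,0, 0.004,0.003,0.168,0]'; python3 - <<'E'
from h import *
ims=[]
for n,b in(("top",(110,140,210,240)),("side",(140,230,260,350))):
    c=capture(n);cr=cv2.cvtColor(c["pixels"][b[1]:b[3],b[0]:b[2]],cv2.COLOR_RGB2BGR)
    ims.append(cv2.resize(cr,(390,390),interpolation=cv2.INTER_CUBIC))
    for X in((540.7,272.4,75),(606,263.3,73)):
        p=c["R"]@np.array(X)+c["t"];u,v=p[0]/p[2]*c["fx"]+c["cx"],p[1]/p[2]*c["fy"]+c["cy"];k=390/(b[2]-b[0])
        print(n,u,v);cv2.circle(ims[-1],(int((u-b[0])*k),int((v-b[1])*k)),3,(0,0,255),-1)
cv2.imwrite("pics/a.png",np.hstack(ims))
E
```

```text
time: 3.25
tool_pos: [544.5, 265.8, 124.9]
ee_rot: [179.9, 0.1, -7.8]
ft_force: [0.7, -0.5, 0.8]
gripper_width: -0.1
grasp_force: 0.0
top 147.01761670540435 195.86381111320102
top 150.59262819654987 173.1021669959162
side 190.29466132472493 309.1729343123425
side 170.68444438126215 295.05218459720714
```

View pics/a.png

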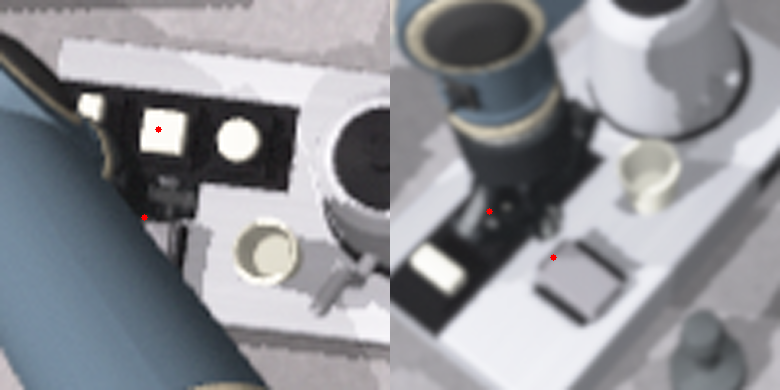

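The rocker plate in the side view has its centre at about (199,316), slightly nearer than predicted. I'll compute it by rays, using the plate corners from both clear pictures.

```bash
python3 - <<'E'
from h import *
np.set_printoptions(precision=1,suppress=True)
ims=[]
for n,b in(("top",(125,180,185,240)),("side",(175,285,235,345))):
    c=capture(n);im=cv2.imread(f"pics/{n}0.png")[b[1]:b[3],b[0]:b[2]];k=390/60
    im=cv2.resize(im,(390,390),interpolation=cv2.INTER_CUBIC)
    e=np.array([.9905,-.1374,0]);f=np.array([.1374,.9905,0]);P=np.array([516.9,275.7,0])
    # plate top corners, off: far 75+, near
    for a in(-30,30):
        for w in(-17,17):
            X=P+e*a+f*w+[0,0,71+a*.18];p=c["R"]@X+c["t"];u,v=p[0]/p[2]*c["fx"]+c["cx"],p[1]/p[2]*c["fy"]+c["cy"]
            cv2.circle(im,(int((u-b[0])*k),int((v-b[1])*k)),3,(0,0,255) if a>0 else (255,0,0),-1)
    X=np.array(get_state()["tool_pos"])+[0,0,-22];p=c["R"]@X+c["t"];print(n,"tip px",p[0]/p[2]*c["fx"]+c["cx"],p[1]/p[2]*c["fy"]+c["cy"])
    ims.append(im)
cv2.imwrite("pics/b.png",np.hstack(ims))
E
```

```text
top tip px 145.6198095129945 192.53655504426598
side tip px 187.89970527921798 300.55356668120385
```

View pics/b.png

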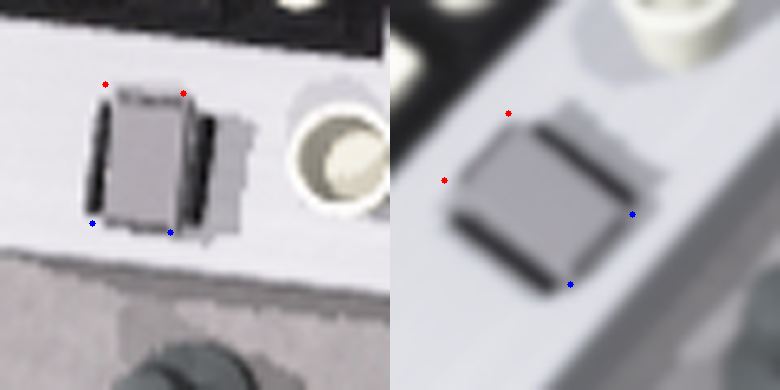

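The measured plate lies about 2–3 mm to −y and −x of the prediction, which is within calibration error. Aiming at (541, 270.5), going down in steps.

```bash
python3 -m jog '[-0.004,-0.004,0,0, -0.004,-0.004,0.01,0, -0.004,-0.004,0.018,0, -0.004,-0.004,0.018,0]' && python3 -m jog '[0,0,0.004,0, 0,0,0.008,0, 0,0,0.008,0]'
```

```text
time: 3.95
tool_pos: [540.5, 270.5, 106.1]
ee_rot: [179.9, 0.1, -7.8]
ft_force: [-1.0, -0.4, 0.0]
gripper_width: -0.0
grasp_force: 0.0
time: 4.32
tool_pos: [540.9, 270.9, 98.9]
ee_rot: [180.0, 0.0, -7.8]
ft_force: [0.4, -0.4, 1.2]
gripper_width: -0.2
grasp_force: 0.0
```

```bash
python3 -m jog '[0,0,0.003,0, 0,0,0.006,0, 0,0,0.006,0]' && python3 -m jog '[0,0,0.002,0, 0,0,0.004,0, 0,0,0.004,0]'
```

```text
time: 4.7
tool_pos: [541.4, 271.1, 93.4]
ee_rot: [-180.0, -0.0, -7.8]
ft_force: [0.7, -0.3, 1.0]
gripper_width: -0.2
grasp_force: 0.7
time: 5.08
tool_pos: [541.9, 271.1, 89.9]
ee_rot: [-180.0, -0.1, -7.8]
ft_force: [2.0, -1.2, 4.9]
gripper_width: 0.2
grasp_force: 2.7
```

Contact: about 4 N, which matches the friction hinge. I'll continue to the stop.

```bash
python3 -m jog '[0,0,0.002,0, 0,0,0.004,0, 0,0,0.004,0]' && python3 -m jog '[0,0,0.001,0, 0,0,0.002,0, 0,0,0.002,0]'
```

```text
time: 5.45
tool_pos: [542.1, 271.3, 89.3]
ee_rot: [180.0, -0.2, -7.8]
ft_force: [-3.3, -5.6, 26.1]
gripper_width: -0.2
grasp_force: 12.7
time: 5.82
tool_pos: [542.1, 271.4, 89.1]
ee_rot: [179.9, -0.2, -7.8]
ft_force: [-6.7, -8.1, 37.9]
gripper_width: -0.0
grasp_force: 17.8
```

```bash
python3 -m jog '[0,0,-0.02,0, 0,0,-0.07,0, 0.03,0,-0.1,0, 0.066,0,-0.1,0, 0.066,0,-0.1,0]'; python3 - <<'E'
from h import *
ims=[]
for n,b in(("top",(110,150,190,230)),("side",(150,275,230,355))):
    c=capture(n);im=cv2.cvtColor(c["pixels"][b[1]:b[3],b[0]:b[2]],cv2.COLOR_RGB2BGR)
    ims.append(cv2.resize(im,(390,390),interpolation=cv2.INTER_CUBIC))
cv2.imwrite("pics/c.png",np.hstack(ims))
E
```

```text
time: 6.45
tool_pos: [608.1, 260.6, 182.5]
ee_rot: [180.0, 0.0, -8.0]
ft_force: [-1.5, -0.2, -0.7]
gripper_width: 0.2
grasp_force: 0.0
```

View pics/c.png

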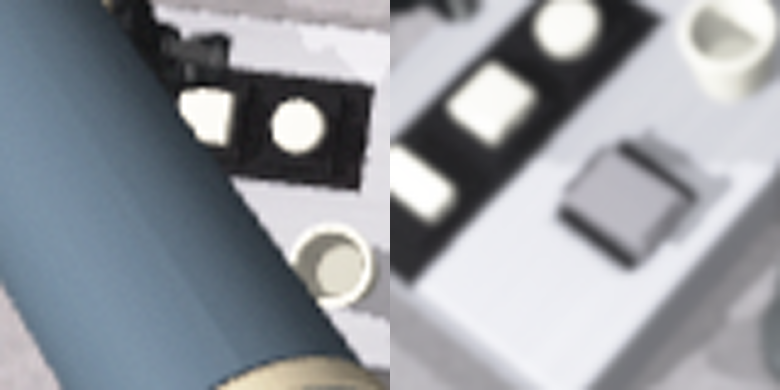

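The side view shows the rocker at about (196,316), now with a shadow beside its near end. I'll compare it with the before picture.

```bash
python3 - <<'E'
from h import *
b=(180,295,220,335);c=capture("side")
f=lambda im:cv2.resize(im[b[1]:b[3],b[0]:b[2]],(390,390),interpolation=cv2.INTER_CUBIC)
cv2.imwrite("pics/d.png",np.hstack([f(cv2.imread("pics/side0.png")),f(cv2.cvtColor(c["pixels"],cv2.COLOR_RGB2BGR))]))
E
```

```text
(no output)
```

View pics/d.png

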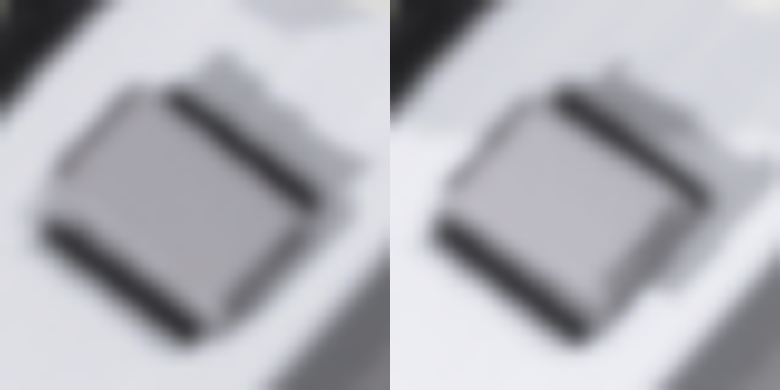

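The rocker has tipped: its near face is taller, its shadow lies farther out, and it stood against a solid stop at 67 mm. Now the square key.

```bash
python3 -m jog '[-0.002,-0.002,0.03,0, -0.002,-0.002,0.06,0, -0.002,-0.002,0.081,0, -0.002,-0.002,0.081,0]' && python3 -m jog '[0,0,0.004,0, 0,0,0.007,0, 0,0,0.009,0, 0,0,0.009,0]'
```

```text
time: 7.1
tool_pos: [603.1, 264.1, 100.4]
ee_rot: [179.9, 0.2, -7.7]
ft_force: [0.6, -0.4, -0.1]
gripper_width: -0.2
grasp_force: 0.0
time: 7.6
tool_pos: [605.1, 264.5, 93.8]
ee_rot: [-180.0, -0.1, -7.8]
ft_force: [1.0, 0.5, 1.1]
gripper_width: -0.1
grasp_force: 0.5
```

```bash
python3 -m jog '[0,0,0.002,0, 0,0,0.005,0, 0,0,0.005,0]' && python3 -m jog '[0,0,0.002,0, 0,0,0.004,0, 0,0,0.004,0]'
```

```text
time: 7.98
tool_pos: [605.0, 264.5, 88.2]
ee_rot: [-180.0, -0.0, -7.8]
ft_force: [0.2, 0.4, 0.5]
gripper_width: 0.1
grasp_force: 0.6
time: 8.35
tool_pos: [605.1, 264.6, 86.8]
ee_rot: [180.0, -0.1, -7.8]
ft_force: [-4.2, -2.7, 14.6]
gripper_width: 0.0
grasp_force: 7.6
```

The key stopped at tip height 64.8 mm, as expected (65). One more nudge to confirm, then lift out.

```bash
python3 -m jog '[0,0,0.002,0, 0,0,0.002,0]' && python3 -m jog '[0,0,-0.03,0, 0,0,-0.08,0, 0,0,-0.14,0, 0,0,-0.2,0, 0,0,-0.2,0]'; python3 - <<'E'
from h import *
np.set_printoptions(precision=1,suppress=True)
c=capture("side")
for ce,a,s in blobs(c,(140,268,200,325),lambda p:p.min(2)>185): print(ce,a,s)
s=get_state();yaw=np.radians(s["ee_rot"][2]);d=np.array([435.3,-128.1])-s["tool_pos"][:2]
print(s["tool_pos"],yaw,d,d@[np.cos(yaw),np.sin(yaw)],d@[np.sin(yaw),-np.cos(yaw)])
E
```

```text
time: 8.6
tool_pos: [605.1, 264.6, 86.6]
ee_rot: [180.0, -0.1, -7.8]
ft_force: [-5.8, -4.8, 24.8]
gripper_width: 0.2
grasp_force: 12.3
time: 9.22
tool_pos: [606.5, 266.0, 288.0]
ee_rot: [-179.7, -0.5, -7.8]
ft_force: [0.5, 0.4, -0.1]
gripper_width: 0.2
grasp_force: 0.0
[196.5 269.3] 24 [8 5]
[185.6 279.8] 105 [12 11]
[170.6 296.6] 137 [16 14]
[153.9 311.8] 121 [15 14]
[194.9 316.3] 87 [12 12]
[605.3 264.9 284.5] -0.13624131784692284 [-170. -393.] -114.99851530725816 412.4497055955258
```

The square key has sunk by about 1.2 px and the neighbouring keys are unchanged. Next, to the bar key.

```bash
python3 -m jog '[-0.014,0.051,0,0, -0.028,0.103,0,0, -0.043,0.155,0,0, -0.057,0.206,0,0, -0.072,0.258,0,0]' && python3 -m jog '[-0.014,0.051,0,0, -0.028,0.103,0,0, -0.043,0.154,0,-0.05, -0.043,0.154,0,-0.05]' && python3 -m jog '[0,0,0.06,0, 0,0,0.12,0, 0,0,0.18,0, 0,0,0.205,0, 0,0,0.205,0]'; python3 - <<'E'
from plant import *
s=get_state();print(s["tool_pos"],s["ee_rot"])
E
```

```text
time: 9.9
tool_pos: [496.3, 16.6, 280.1]
ee_rot: [180.0, 0.2, -7.8]
ft_force: [0.8, -0.4, 0.5]
gripper_width: 0.6
grasp_force: 0.0
time: 10.4
tool_pos: [431.7, -132.2, 280.2]
ee_rot: [180.0, 0.3, -5.4]
ft_force: [0.2, 0.7, 0.2]
gripper_width: 0.3
grasp_force: 0.0
time: 11.02
tool_pos: [432.6, -126.6, 74.6]
ee_rot: [-179.9, 0.4, -4.9]
ft_force: [0.8, 0.7, 0.5]
gripper_width: -0.1
grasp_force: 0.0
[ 432.62107046 -126.6151546    74.63415534] [-179.8835654     0.41155252   -4.85271348]
```

```bash
python3 -m jog '[0.003,0.001,0.005,0, 0.003,0.001,0.013,0, 0.003,0.001,0.013,0]' && python3 -m jog '[0,0,0.003,0, 0,0,0.006,0, 0,0,0.006,0]'  && python3 -m jog '[0,0,0.002,0, 0,0,0.004,0, 0,0,0.004,0]'
```

```text
time: 11.4
tool_pos: [437.8, -129.5, 64.4]
ee_rot: [180.0, -0.0, -4.9]
ft_force: [-0.3, 0.4, 0.0]
gripper_width: -0.2
grasp_force: 0.0
time: 11.78
tool_pos: [437.8, -129.5, 58.2]
ee_rot: [180.0, 0.0, -4.9]
ft_force: [0.2, 0.8, -0.1]
gripper_width: 0.0
grasp_force: 0.0
time: 12.15
tool_pos: [437.8, -129.5, 54.3]
ee_rot: [180.0, -0.0, -4.9]
ft_force: [0.4, 0.2, 3.1]
gripper_width: -0.1
grasp_force: 1.4
```

The spring force matches the expected travel. On to the stop.

```bash
python3 -m jog '[0,0,0.002,0, 0,0,0.004,0, 0,0,0.005,0, 0,0,0.005,0]' && python3 -m jog '[0,0,-0.02,0, 0,0,-0.07,0, 0,0,-0.12,0, 0,0,-0.18,0, 0,0,-0.18,0]' && python3 -m jog '[0,0,0,0, 0,0,0,0, 0,0,0,0]'; python3 - <<'E'
from h import *
ims=[]
for n in("top","side"):
    c=capture(n);im=cv2.cvtColor(c["pixels"],cv2.COLOR_RGB2BGR);cv2.imwrite(f"pics/{n}e.png",im);ims.append(cv2.resize(im,(400,300),interpolation=cv2.INTER_AREA))
    a=cv2.imread(f"pics/{n}0.png")
    b=(180,295,220,335)
c=capture("side")
for b in((140,268,200,325),(285,190,330,235)):
    for ce,a,s in blobs(c,b,lambda p:p.min(2)>185): print(ce.round(1),a,s)
cv2.imwrite("pics/e.png",np.hstack(ims))
E
```

```text
time: 12.65
tool_pos: [437.9, -129.5, 51.5]
ee_rot: [179.9, 0.0, -4.9]
ft_force: [-7.6, 1.7, 29.4]
gripper_width: -0.1
grasp_force: 14.8
time: 13.28
tool_pos: [440.6, -130.0, 233.5]
ee_rot: [179.9, -0.6, -5.0]
ft_force: [-0.2, -0.4, -0.3]
gripper_width: -0.6
grasp_force: 0.0
time: 13.65
tool_pos: [437.1, -129.3, 227.9]
ee_rot: [-180.0, 0.2, -4.9]
ft_force: [0.9, 0.2, 0.5]
gripper_width: 0.0
grasp_force: 0.0
[196.9 269.4] 22 [7 5]
[185.6 279.6] 107 [12 12]
[170.7 296.6] 142 [16 14]
[153.8 311.7] 117 [15 14]
[293.9 198.8] 231 [21 20]
[317.  201.1] 29 [7 6]
[302.2 220.1] 122 [15 17]
```

View pics/e.png

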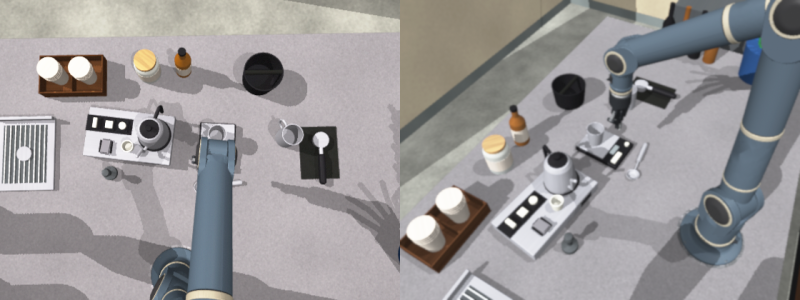

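Both views show everything standing where it was and the arm clear. The square key blob sits low at (170.7,296.6), the bar is back at (302.2,220.1), and the other keys are unmoved. The bar reached its stop at 29.5 mm.

```bash
python3 -c "
from plant import *
print(job_done())"
```

```text
the job is handed in; nothing more can be done
None
```

I switched the rocker on, pressed the square key in, and pressed and released the scale's bar key, in that order. The job is handed in; it returned no verdict. My last pictures showed nothing displaced, no other key pressed, and the arm clear.

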